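# Load a block blank into the trim saw past its sprung gate

### The job

Load the big mounting-block blank (the longest and widest of the three wooden blanks) into the bench trim saw: lay it in the infeed channel and push it along the bed, through the sprung kickback gate, until it butts firmly against the length stop hidden inside the hood and lies wholly past the gate, then let the gate swing shut behind it. Feel for the stop and do not ram it or push hard on any part of the saw (keep under 25 N), and leave the two other blanks where they lie.

Things in the scene. Friction and masses are not known exactly. Their poses are not given: they have to be found in the camera images.
- blank: The blank to load: a plain hardwood block 48 wide (its x) x 120 long (its y) x 23 mm high, about 0.12 kg, lying flat. Origin at the centre of its underside, z up. It is the only one that is both 120 mm long and 48 mm wide.
- shortblank: Lookalike to leave alone: hardwood block 48 (x) x 80 (y) x 23 mm high. Origin at the centre of its underside.
- narrowblank: Lookalike to leave alone: hardwood block 28 (x) x 120 (y) x 23 mm high. Origin at the centre of its underside.
- saw: Grey bench trim saw, fixed, switched off. Origin at bench level, mid channel, in the plane of the shut gate; y = feed direction, x across the channel, z up. Smooth flat bed 90 mm above the bench, from y = -165 to 270 and x = -70 to 60 mm. All offsets of its parts below are in this frame. Motor on its +x side, y = 125 to 245, up to 120 mm above the bench.
- channel_mouth (a point): Start of the 52 mm wide infeed channel, on the bed, mid channel (saw x = 0, y = -75 mm). Steel fence with its face at x = -26, 18 mm high, from here on to y = 255; on the other side a guide with its face at x = 26, 18 mm high, from here to y = -20 only. Both flare outwards from here back to y = -98; before that the bed is open on both sides.
- gate (a joint): Sprung upright steel leaf across the channel at y = 0, 3 to 34 mm above the bed; upright hinge pin at saw x = 40, y = 0, its cap 41 mm above the bed. 0 rad = shut, grows to 1.5 as it swings in along the feed (it opens only that way). Spring 0.05 N m shut, 0.10 open: about 3 N of push starts it.
- gate_edge (a point): Middle of the leaf's free edge, 62 mm from the pin, 18.5 mm above the bed. The leaf rubs along the +x side of the passing blank at about 1.27 rad and comes free when the blank's rear end is 60 mm past the gate; it then rests on whatever still stands in its way and snaps shut when that is gone.
- hood_mouth (a point): Mouth of the grey hood, on the bed, mid channel (saw x = 0, y = 118 mm). The hood is a tunnel over the channel from y = 118 to 265, underside 34 mm and top 48 mm above the bed. Between gate and hood the channel is open from above.
- stop_zone (a point): Nearest place for the face of the length stop, on the bed inside the hood (saw x = 0, y = 186 mm). The stop is fixed, out of sight, 36 mm wide, faced with hard rubber (about 4 N per mm); set for the last job, its face may stand anywhere from 0 to 34 mm beyond this point (y = 186 to 220), so the blank comes to rest with its rear end 66 to 100 mm past the gate.
Mind the look-alikes: they are no part of the job. What is shaped like the blank but pink is not meant.

How it is judged:
By the outcome, as a careful person would: the job done as asked, in the order asked, and still so for the second after the job is handed in, with the robot touching nothing.
It also fails if it takes over 54 s, if anything falls off the work surface, if the arm or the gripper's body presses on something with over 40 N, if the wrist force passes 120 N, or if a joint passes its speed limit or range.

### The arm

A 6-joint arm with a two-finger parallel gripper is mounted at the origin on the work surface. World frame = base frame: x ahead of the robot, y to its left, z up, the work surface at z = 0. Lengths are in m, angles in degrees, forces in N, time in s.
With the tool pointing down it reaches from about 0.4 to 0.825 m from the base axis. Payload 7 kg.
Tool frame: the origin (TCP) lies on the centre line of the jaws, within the pads' length; the fingertips stand 8 mm ahead of it and the grasp point (between the pads) lies 11 mm behind it; z points along the fingers, y is the line along which they close (so a half turn about z gives the same grasp; the last joint's range is limited). The gripper opens to 88 mm and grips with 3 to 60 N. Pads are 19 mm wide; open, the fingers measure 130 mm over their backs; the gripper's body (78 mm by 193 mm) begins 47 mm behind the grasp point.
Start: joints at [81.022, 20.546, 0.682, 0, -70.136, -16.507], TCP at [0.29, 0.609, 0.235] pointing down, gripper open.
Joint ranges: [-176.03, 176.03], [-82.01, 121.73], [-58.28, 71.71], [-173.87, 95.51], [-174.79, -0.11], [-173.66, 173.66]. Speed limits (degrees/s): [136.94, 136.94, 172.46, 180, 180, 180].

### API

Orientations are given as [roll, pitch, yaw] about the fixed x, y, z axes, in that order (R = Rz(yaw) Ry(pitch) Rx(roll)).
In Python, from plant import ctrl, vision gives the robot as it stands. The module is installed in compiled form; this text tells all that it offers.
- The arm moves only by the tool move_arm, never from a script. Its argument "moves" is one flat list of numbers, 7 for each row, row after row: the finger opening in cm, from 0 to 8.76, then the shift along the tool's x, y, z in cm, then the turn, a rotation vector about the tool's x, y, z in rad. A call has 1 to 8 rows; each row shifts and turns the commanded pose from where the row before left it, along the tool's axes as they then stand; what a row does not reach is not made up. A row lasts 1/10 s, in which the tool goes at most 50 mm and 8.59 degrees, less where a joint would pass 70% of its speed; a pose out of reach is approached as far as the arm can. A call with a gripper value outside its range is refused whole. The fingers move at their own pace and stop on an object; the grip force is fixed at half the most. Time passes only in rows, so rows that do not move let the fingers close. It gives the time, the measured TCP pose, the force, the opening and the grip force at its end, in the units of the state.
- ctrl.get_obs(): the state, without advancing time (a new reading comes with each control period).
- vision.snapshot(name): name is "scene" or "top" or "wrist"; returns (picture, depth): 420x560x3 uint8, red, green, blue; 420x560 float32, m along the optical axis (not along the pixel's ray), 0 where there is no reading.
- vision.camera_model(name): a dict with "vertical_fov" (degrees; the focal length in pixels is half the picture's height over the tangent of half this angle, whatever the lens; pixels are square), "cx", "cy" (the principal point, pixels), "cam_to_world" (4x4, takes a point from camera to world coordinates). Camera axes: x right, y down, z forward; pixel columns grow to the right and rows downward; lengths in m; the calibration is good to about 2 mm. A picture is of the moment at which its call begins: read the wrist's pose just before it. camera_model takes no time and is no camera call; for the wrist camera it gives the pose at the moment of the call.
- ctrl.close_job(): hands the job in; it is judged then, once.
The state is a dict: "clock": time; "joint_pos": joint angles; "qvel": joint speeds; "tau": joint torques, N m; "tool_pos": TCP position; "orientation": TCP orientation; "force": force on the tool from outside, world axes, zero at the start; "moment": the same for the moment, N m; "opening": finger opening in m; "gripper_force": force on a finger pad.
Only numpy, scipy, OpenCV 4.12 (cv2) and the standard library are available. Lean on these libraries where they do the work, as an engineer would, in place of code of your own. Each camera call takes 0.05 s, during which the arm holds its last target. There are 200 camera calls.

## Working session

There is one attempt and no reset: what is moved stays moved. The work goes in short steps, Python scripts to look and compute and a tool call to move; the robot and the scene stay as the last step left them, time stands still between calls to the robot, and variables do not carry over. Pictures are saved under pics/ and viewed, at most 10 in all, crops included, and the job is handed in when it is done.

Besides the shell and the picture viewer there is one more tool, called after "Call:" by a JSON object that holds its "fn" and its "kwargs", one argument or row to a line. move_arm: Moves the arm, as the interface text tells. Its arguments: {"type":"object","properties":{"moves":{"type":"array"}},"required":["moves"]}

```bash
mkdir -p pics; cat > h.py <<'E'
import numpy as np, cv2
from plant import ctrl, vision
def shot(n,f=None):
    m=vision.camera_model(n); p,d=vision.snapshot(n)
    if f: cv2.imwrite('pics/'+f,p[:,:,::-1])
    return p,d,m
def cloud(d,m):
    H,W=d.shape; f=H/2/np.tan(np.radians(m['vertical_fov'])/2)
    v,u=np.mgrid[:H,:W]
    P=np.stack([(u-m['cx'])/f*d,(v-m['cy'])/f*d,d],-1)
    T=np.array(m['cam_to_world']); W_=P@T[:3,:3].T+T[:3,3]; W_[d==0]=np.nan
    return W_
E
python3 - <<'E'
from h import *
for n in('top','scene'):
    p,d,m=shot(n,n+'0.png'); np.savez(n+'0.npz',p=p,c=cloud(d,m)); print(n,{k:np.round(v,3).tolist() for k,v in m.items()})
print(ctrl.get_obs())
E
```

```text
top {'vertical_fov': 57.219, 'cx': 279.796, 'cy': 200.085, 'cam_to_world': [[0.016, -0.986, 0.168, 0.34], [-1.0, -0.016, -0.002, -0.075], [0.004, -0.168, -0.986, 1.008], [0.0, 0.0, 0.0, 1.0]]}
scene {'vertical_fov': 53.897, 'cx': 276.099, 'cy': 207.004, 'cam_to_world': [[0.519, 0.72, -0.461, 0.886], [0.855, -0.431, 0.289, -0.311], [0.01, -0.544, -0.839, 0.837], [0.0, 0.0, 0.0, 1.0]]}
{'clock': 0.1, 'joint_pos': array([ 8.10194573e+01,  2.05892227e+01,  6.39462844e-01, -1.86912101e-02,
       -7.01357431e+01, -1.65065087e+01]), 'qvel': array([ 0.03045475, -0.10232047,  0.09116015,  0.06083381, -0.03535575,
       -0.0049392 ]), 'tau': array([-1.71730015e-03, -5.84162164e+01,  2.93752939e+01,  7.01558724e+00,
        1.02315238e-02, -3.62119977e-05]), 'tool_pos': array([0.29029664, 0.60891827, 0.23369535]), 'orientation': array([ 1.79913028e+02, -7.44821029e-03, -2.54934100e+01]), 'force': array([-0.23345921,  0.61933834,  0.20750816]), 'moment': array([-0.06817919, -0.04638771,  0.02009556]), 'gripper_force': 0.0, 'opening': 0.08790962885282454}
```

View pics/top0.png

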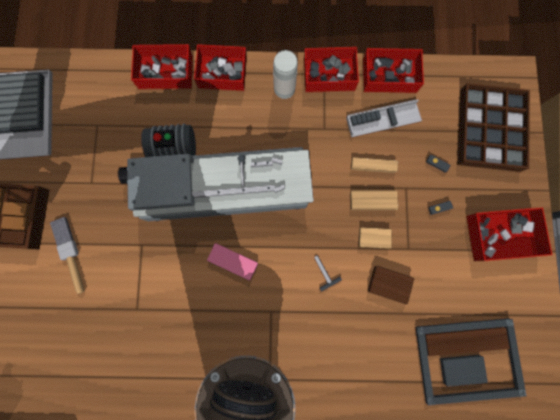

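View pics/scene0.png

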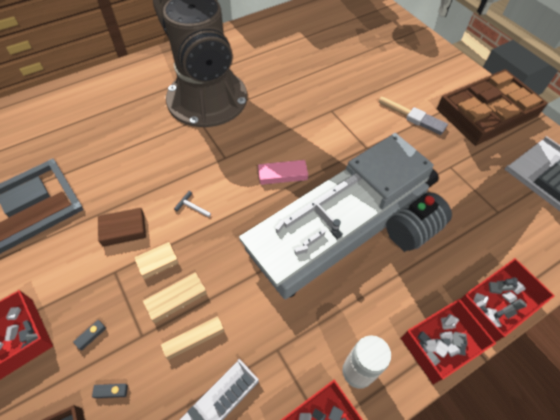

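The top view shows three blanks at about (374,164) narrow, (374,200) big and (376,238) short. The saw spans (130..312, 150..217), its hood is at the left (160,182), and the feed runs to image left (+y). Next I measure.

```bash
cat > m.py <<'E'
from h import *
for n in('top0','scene0'):
    z=np.load(n+'.npz'); c=z['c']; p=z['p']; Z=c[...,2]
    ok=np.isfinite(Z)&(c[...,0]>.3)&(c[...,0]<.75)&(c[...,1]>-.45)&(c[...,1]<.4)
    def comps(mask,name,amin):
        k,L,s,_=cv2.connectedComponentsWithStats(mask.astype(np.uint8))
        for i in range(1,k):
            if s[i,4]<amin: continue
            q=c[L==i]; r=cv2.minAreaRect(q[:,:2].astype(np.float32))
            print(n,name,s[i].tolist(),'ctr',np.round(r[0],4),'size',np.round(r[1],4),'ang',round(r[2],2),'z',np.round(np.median(q[:,2]),4))
    print('table z',np.nanmedian(Z[ok]))
    comps(ok&(Z>.015)&(Z<.03),'blk',150)
    comps(ok&(Z>.084)&(Z<.096),'bed',400)
    comps(ok&(Z>.102)&(Z<.114),'fence',20)
    comps(ok&(Z>.117)&(Z<.127),'leaf',10)
    comps(ok&(Z>.130)&(Z<.146),'hood',200)
E
python3 m.py
```

```text
table z 3.714720326275511e-05
top0 blk [347, 113, 34, 21, 270] ctr [ 0.7381 -0.2946] size [0.0494 0.0899] ang 31.07 z 0.0208
top0 blk [352, 158, 46, 14, 490] ctr [ 0.609  -0.3255] size [0.1205 0.0299] ang 87.15 z 0.0214
top0 blk [351, 191, 47, 19, 875] ctr [ 0.5135 -0.3213] size [0.0484 0.1201] ang 1.34 z 0.0216
top0 blk [359, 228, 32, 21, 589] ctr [ 0.415  -0.3213] size [0.0787 0.048 ] ang 87.77 z 0.0217
top0 blk [207, 244, 50, 37, 909] ctr [0.349  0.0425] size [0.1193 0.0477] ang 66.34 z 0.0219
top0 blk [370, 266, 44, 19, 412] ctr [ 0.3097 -0.3609] size [0.0991 0.0463] ang 73.6 z 0.028
top0 bed [141, 125, 50, 29, 589] ctr [0.6477 0.2098] size [0.0707 0.1205] ang 4.99 z 0.0911
top0 bed [133, 151, 180, 66, 5716] ctr [0.5385 0.0666] size [0.1307 0.4349] ang 5.72 z 0.0888
top0 fence [155, 130, 12, 6, 23] ctr [0.657  0.2145] size [0.0261 0.0113] ang 72.68 z 0.1132
top0 fence [153, 130, 23, 18, 89] ctr [0.6311 0.2012] size [0.0315 0.0599] ang 39.64 z 0.1115
top0 fence [250, 158, 32, 9, 122] ctr [ 0.5866 -0.0403] size [0.0153 0.0761] ang 10.71 z 0.1067
top0 fence [192, 185, 93, 16, 474] c
[... 1844 characters left out ...]
0414] size [0.0144 0.079 ] ang 11.28 z 0.1069
scene0 leaf [347, 165, 8, 9, 30] ctr [0.492  0.1273] size [0.022 0.003] ang 12.97 z 0.1222
scene0 leaf [380, 169, 53, 34, 112] ctr [0.5848 0.2093] size [0.0182 0.1487] ang 4.65 z 0.1223
scene0 leaf [425, 197, 10, 11, 65] ctr [0.6452 0.219 ] size [0.0179 0.0213] ang 43.95 z 0.1215
scene0 leaf [316, 204, 18, 19, 67] ctr [0.5563 0.014 ] size [0.0525 0.0052] ang 5.12 z 0.1227
scene0 leaf [419, 204, 7, 6, 35] ctr [0.646  0.1968] size [0.012  0.0137] ang 83.35 z 0.1201
scene0 leaf [334, 225, 7, 4, 10] ctr [0.596  0.0155] size [0.0111 0.003 ] ang 50.94 z 0.12
scene0 hood [348, 133, 86, 66, 2969] ctr [0.5334 0.204 ] size [0.1204 0.1493] ang 5.61 z 0.1371
```

```bash
cat > plan.py <<'E'
# python3 plan.py x y z yaw n opening : rows to go from measured pose to target in n rows
import sys
from h import *
from scipy.spatial.transform import Rotation as R
x,y,z,yaw,n,op=map(float,sys.argv[1:7]); n=int(n)
o=ctrl.get_obs(); p=o['tool_pos']; r=R.from_euler('xyz',o['orientation'],degrees=True)
g=R.from_euler('xyz',[180,0,yaw],degrees=True)
w=(r.inv()*g).as_rotvec()/n; d=(np.array([x,y,z])-p)/n*100
for i in range(n):
    print([op]+np.round(r.inv().apply(d),2).tolist()+np.round(w,4).tolist()); r=r*R.from_rotvec(w)
print('t',o['clock'],p.round(4),o['orientation'].round(2),'F',o['force'].round(1),'j',o['joint_pos'].round(1))
E
python3 plan.py 0.40 0.25 0.235 -88.9 8 7.4; python3 -c "
from scipy.optimize import *"
```

```text
[7.4, 3.17, 3.46, -0.01, 0.0002, -0.0001, 0.1383]
[7.4, 3.62, 2.99, -0.01, 0.0002, -0.0001, 0.1383]
[7.4, 3.99, 2.46, -0.01, 0.0002, -0.0001, 0.1383]
[7.4, 4.29, 1.89, -0.01, 0.0002, -0.0001, 0.1383]
[7.4, 4.51, 1.28, -0.01, 0.0002, -0.0001, 0.1383]
[7.4, 4.65, 0.64, -0.01, 0.0002, -0.0001, 0.1383]
[7.4, 4.69, -0.0, -0.02, 0.0002, -0.0001, 0.1383]
[7.4, 4.65, -0.65, -0.02, 0.0002, -0.0001, 0.1383]
t 0.1 [0.2903 0.6089 0.2337] [ 1.7991e+02 -1.0000e-02 -2.5490e+01] F [-0.2  0.6  0.2] j [ 81.   20.6   0.6  -0.  -70.1 -16.5]
```

Call:
{"fn": "move_arm", "kwargs": {
  "moves": [7.4, 3.17, 3.46, 0, 0, 0, 0.138, 7.4, 3.62, 2.99, 0, 0, 0, 0.138, 7.4, 3.99, 2.46, 0, 0, 0, 0.138, 7.4, 4.29, 1.89, 0, 0, 0, 0.138, 7.4, 4.51, 1.28, 0, 0, 0, 0.138, 7.4, 4.65, 0.64, 0, 0, 0, 0.138, 7.4, 4.69, 0, 0, 0, 0, 0.138, 7.4, 4.65, -0.65, 0, 0, 0, 0.138]
}}

```text
clock: 0.9
tool_pos: [0.4005, 0.2485, 0.2345]
orientation: [180.0, 0.0, -89.0]
force: [0.4, 1.0, 0.4]
opening: 0.074
gripper_force: 0.0
```

```bash
python3 plan.py 0.515 -0.347 0.20 -88.9 14 7.4
```

```text
[7.4, 4.27, -0.75, 0.25, 0.0, 0.0, -0.0002]
[7.4, 4.27, -0.75, 0.25, 0.0, 0.0, -0.0002]
[7.4, 4.27, -0.74, 0.25, 0.0, 0.0, -0.0002]
[7.4, 4.27, -0.74, 0.25, 0.0, 0.0, -0.0002]
[7.4, 4.27, -0.74, 0.25, 0.0, 0.0, -0.0002]
[7.4, 4.27, -0.74, 0.25, 0.0, 0.0, -0.0002]
[7.4, 4.27, -0.74, 0.25, 0.0, 0.0, -0.0002]
[7.4, 4.27, -0.74, 0.25, 0.0, 0.0, -0.0002]
[7.4, 4.27, -0.74, 0.25, 0.0, 0.0, -0.0002]
[7.4, 4.27, -0.74, 0.25, 0.0, 0.0, -0.0002]
[7.4, 4.27, -0.74, 0.25, 0.0, 0.0, -0.0002]
[7.4, 4.27, -0.74, 0.25, 0.0, 0.0, -0.0002]
[7.4, 4.27, -0.74, 0.25, 0.0, 0.0, -0.0002]
[7.4, 4.27, -0.74, 0.25, 0.0, 0.0, -0.0002]
t 0.9 [0.4005 0.2485 0.2345] [180.     0.   -89.04] F [0.4 1.  0.4] j [ 55.8   1.  -24.   -0.  -65.  -54.9]
```

Call:
{"fn": "move_arm", "kwargs": {
  "moves": [7.4, 4.3, -0.75, 0, 0, 0, 0, 7.4, 4.3, -0.75, 0, 0, 0, 0, 7.4, 4.3, -0.75, 0, 0, 0, 0, 7.4, 4.3, -0.75, 0.25, 0, 0, 0, 7.4, 4.3, -0.75, 0.25, 0, 0, 0, 7.4, 4.3, -0.75, 0.25, 0, 0, 0, 7.4, 4.3, -0.75, 0.25, 0, 0, 0]
}}

```text
clock: 1.6
tool_pos: [0.4595, -0.0511, 0.2246]
orientation: [-180.0, 0.0, -88.7]
force: [1.1, 0.7, 0.2]
opening: 0.0743
gripper_force: 0.0
```

Call:
{"fn": "move_arm", "kwargs": {
  "moves": [7.4, 4.3, -0.75, 0.5, 0, 0, 0, 7.4, 4.3, -0.75, 0.5, 0, 0, 0, 7.4, 4.3, -0.75, 0.5, 0, 0, 0, 7.4, 4.3, -0.75, 0.5, 0, 0, 0, 7.4, 4.2, -0.7, 0.5, 0, 0, 0, 7.4, 4, -0.6, 0.5, 0, 0, 0, 7.4, 2, -0.3, 0, 0, 0, 0, 7.4, 0, 0, 0, 0, 0, 0]
}}

```text
clock: 2.4
tool_pos: [0.5113, -0.3246, 0.1931]
orientation: [179.9, 0.0, -88.9]
force: [-0.0, 0.4, -0.6]
opening: 0.0736
gripper_force: 0.0
```

```bash
python3 - <<'E'
from h import *
p,d,m=shot('wrist','w1.png'); np.savez('w1.npz',p=p,c=cloud(d,m))
c=cloud(d,m);Z=c[...,2]
k,L,s,_=cv2.connectedComponentsWithStats((np.isfinite(Z)&(Z>.014)&(Z<.03)).astype(np.uint8))
for i in range(1,k):
    if s[i,4]>1500:
        q=c[L==i]; print(s[i],cv2.minAreaRect(q[:,:2].astype(np.float32)),np.median(q[:,2]))
E
python3 plan.py 0.515 -0.347 0.015 -88.9 6 7.4
```

```text
[   0  106   70  128 3605] ((0.7464722394943237, -0.3325307369232178), (0.04896273836493492, 0.12027736008167267), 0.7404816150665283) 0.023314485394732132
[ 159  113   34  127 4079] ((0.6110268235206604, -0.3284982442855835), (0.12001770734786987, 0.02863035351037979), 86.41004943847656) 0.024528862857805478
[ 250  120   54  126 6435] ((0.5157501697540283, -0.3249222934246063), (0.048075370490550995, 0.11958354711532593), 0.911935567855835) 0.024655686247788078
[ 351  142   63   87 4458] ((0.41701701283454895, -0.3256697654724121), (0.08017902821302414, 0.04841351509094238), 87.41836547851562) 0.024622937536685485
[7.4, 0.4, -0.06, 2.97, 0.0003, 0.0001, 0.0001]
[7.4, 0.4, -0.06, 2.97, 0.0003, 0.0001, 0.0001]
[7.4, 0.4, -0.06, 2.97, 0.0003, 0.0001, 0.0001]
[7.4, 0.4, -0.06, 2.97, 0.0003, 0.0001, 0.0001]
[7.4, 0.4, -0.06, 2.97, 0.0003, 0.0001, 0.0001]
[7.4, 0.4, -0.06, 2.97, 0.0003, 0.0001, 0.0001]
t 2.45 [ 0.5111 -0.3233  0.1934] [ 1.799e+02  4.000e-02 -8.888e+01] F [0.2 0.9 0.3] j [-13.8  15.7 -11.8  -0.  -62.6  15. ]
```

View pics/w1.png

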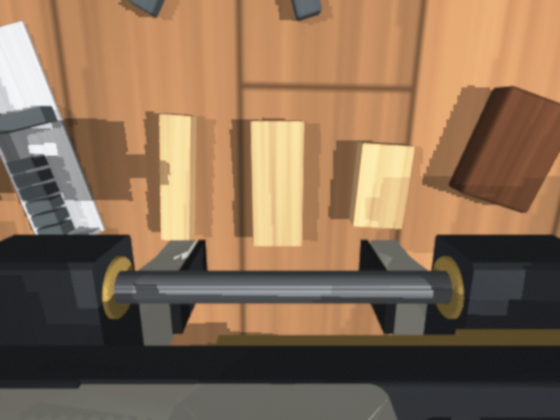

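The wrist view shows the big blank in the middle, at about (277,183), with the jaws lined up on it. I go down to 25 mm behind its centre.

Call:
{"fn": "move_arm", "kwargs": {
  "moves": [7.4, 0.7, -0.1, 3.6, 0, 0, 0, 7.4, 0.7, -0.1, 3.6, 0, 0, 0, 7.4, 0.7, -0.1, 3.6, 0, 0, 0, 7.4, 0.4, -0.1, 3.3, 0, 0, 0, 7.4, 0, -0.05, 2.3, 0, 0, 0, 7.4, 0, 0, 1, 0, 0, 0, 7.4, 0, 0, 0.5, 0, 0, 0, 7.4, 0, 0, 0, 0, 0, 0]
}}

```text
clock: 3.25
tool_pos: [0.5171, -0.3466, 0.016]
orientation: [-180.0, -0.0, -88.7]
force: [-0.1, 0.4, 0.6]
opening: 0.0742
gripper_force: 0.0
```

Call:
{"fn": "move_arm", "kwargs": {
  "moves": [7.4, 0, 0.1, 0.3, 0, 0, 0, 3, 0, 0, 0, 0, 0, 0, 3, 0, 0, 0, 0, 0, 0, 3, 0, 0, 0, 0, 0, 0, 3, 0, 0, 0, 0, 0, 0, 3, 0, 0, 0, 0, 0, 0]
}}

```text
clock: 3.85
tool_pos: [0.516, -0.3472, 0.013]
orientation: [-180.0, -0.0, -88.7]
force: [0.4, 0.7, 3.4]
opening: 0.0478
gripper_force: 30.0
```

Call:
{"fn": "move_arm", "kwargs": {
  "moves": [3, 0, 0, -1.5, 0, 0, 0, 3, 0, 0, -3, 0, 0, 0, 3, 0, 0, -4, 0, 0, 0, 3, 0, 0, -3.5, 0, 0, 0]
}}

```text
clock: 4.25
tool_pos: [0.5154, -0.3471, 0.1338]
orientation: [180.0, 0.0, -88.7]
force: [1.0, -0.4, -1.1]
opening: 0.0478
gripper_force: 30.0
```

```bash
python3 plan.py 0.5697 -0.1753 0.13 -84.35 7 3
```

```text
[3.0, -2.44, -0.83, 0.05, 0.0001, 0.0, -0.0109]
[3.0, -2.43, -0.86, 0.05, 0.0001, 0.0, -0.0109]
[3.0, -2.42, -0.88, 0.05, 0.0001, 0.0, -0.0109]
[3.0, -2.41, -0.91, 0.05, 0.0001, 0.0, -0.0109]
[3.0, -2.4, -0.93, 0.05, 0.0001, 0.0, -0.0109]
[3.0, -2.39, -0.96, 0.05, 0.0001, 0.0, -0.0109]
[3.0, -2.38, -0.99, 0.05, 0.0001, 0.0, -0.0109]
t 4.25 [ 0.5154 -0.3471  0.1338] [ 1.7996e+02  1.0000e-02 -8.8740e+01] F [ 1.  -0.4 -1.1] j [-16.   20.2 -13.9   0.  -56.   17.2]
```

Call:
{"fn": "move_arm", "kwargs": {
  "moves": [3, -2.4, -0.83, 0, 0, 0, -0.011, 3, -2.4, -0.86, 0, 0, 0, -0.011, 3, -2.4, -0.88, 0, 0, 0, -0.011, 3, -2.4, -0.91, 0, 0, 0, -0.011, 3, -2.4, -0.93, 0, 0, 0, -0.011, 3, -2.4, -0.96, 0, 0, 0, -0.011, 3, -2.4, -0.99, 0, 0, 0, -0.011, 3, 0, 0, 0, 0, 0, 0]
}}

```text
clock: 5.05
tool_pos: [0.5707, -0.1735, 0.1324]
orientation: [-180.0, 0.0, -84.2]
force: [0.0, -1.0, -1.3]
opening: 0.0477
gripper_force: 30.0
```

```bash
python3 - <<'E'
from h import *
for n in('top','scene'):
    p,d,m=shot(n); c=cloud(d,m); np.savez(n+'1.npz',p=p,c=c)
    cv2.imwrite('pics/%s1.png'%n,cv2.resize(p[110:330,130:400] if n=='top' else p[100:330,180:460],None,fx=2.6,fy=2.6,interpolation=3)[:,:,::-1])
E
sed -i "s/'top0','scene0'/'top1','scene1'/" m.py; python3 m.py | grep -E "bed|fence|leaf"; python3 plan.py 0.5697 -0.1753 0.105 -84.35 1 3|tail -1
```

```text
top1 bed [247, 151, 65, 57, 2308] ctr [ 0.5522 -0.0706] size [0.1313 0.1582] ang 5.34 z 0.0888
top1 fence [250, 158, 32, 9, 123] ctr [ 0.5873 -0.0402] size [0.0153 0.0763] ang 8.64 z 0.1068
top1 fence [248, 185, 37, 8, 181] ctr [ 0.5214 -0.0432] size [0.0143 0.0864] ang 3.7 z 0.1067
top1 leaf [153, 134, 9, 8, 50] ctr [0.6399 0.2216] size [0.0183 0.0163] ang 89.43 z 0.1214
top1 leaf [240, 161, 3, 13, 17] ctr [0.569  0.0172] size [0.0044 0.0286] ang 86.65 z 0.1234
scene1 bed [275, 170, 78, 51, 793] ctr [0.4914 0.0368] size [0.0245 0.2047] ang 5.82 z 0.0893
scene1 bed [275, 177, 154, 108, 3715] ctr [0.5601 0.0656] size [0.0951 0.4318] ang 5.53 z 0.0894
scene1 bed [394, 199, 58, 39, 663] ctr [0.6526 0.2092] size [0.0687 0.1227] ang 3.94 z 0.0912
scene1 fence [281, 168, 80, 59, 561] ctr [0.5074 0.0318] size [0.0348 0.218 ] ang 5.68 z 0.1071
scene1 fence [380, 172, 52, 36, 115] ctr [0.5891 0.21  ] size [0.0106 0.1492] ang 4.36 z 0.1083
scene1 fence [409, 204, 30, 16, 121] ctr [0.6557 0.2009] size [0.0584 0.0322] ang 59.42 z 0.1106
scene1 fence [316, 208, 24, 25, 90] ctr [0.5662 0.0108] siz
[... 315 characters left out ...]
z 0.1219
scene1 leaf [425, 197, 10, 9, 64] ctr [0.6447 0.221 ] size [0.018  0.0182] ang 67.66 z 0.1214
scene1 leaf [417, 203, 10, 7, 39] ctr [0.6467 0.1968] size [0.0141 0.0187] ang 32.04 z 0.1197
scene1 leaf [316, 204, 18, 18, 70] ctr [0.5558 0.0143] size [0.0528 0.0057] ang 5.41 z 0.122
scene1 leaf [334, 226, 5, 4, 10] ctr [0.5957 0.0135] size [0.0082 0.0031] ang 44.19 z 0.1204
scene1 leaf [284, 247, 7, 5, 11] ctr [ 0.5873 -0.0967] size [0.0014 0.0135] ang 2.4 z 0.1234
scene1 leaf [237, 277, 8, 4, 10] ctr [ 0.5956 -0.2034] size [0.013  0.0049] ang 66.48 z 0.1233
t 5.15 [ 0.5698 -0.1753  0.1323] [ 1.7996e+02  1.0000e-02 -8.4260e+01] F [-0.   0.2 -0.5] j [  1.7  18.1 -17.3  -0.  -54.7   4.1]
```

View pics/scene1.png

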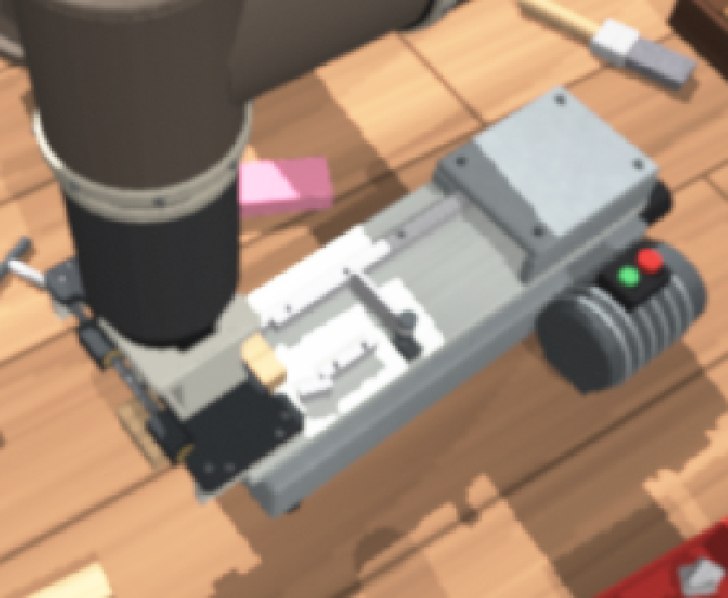

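View pics/top1.png

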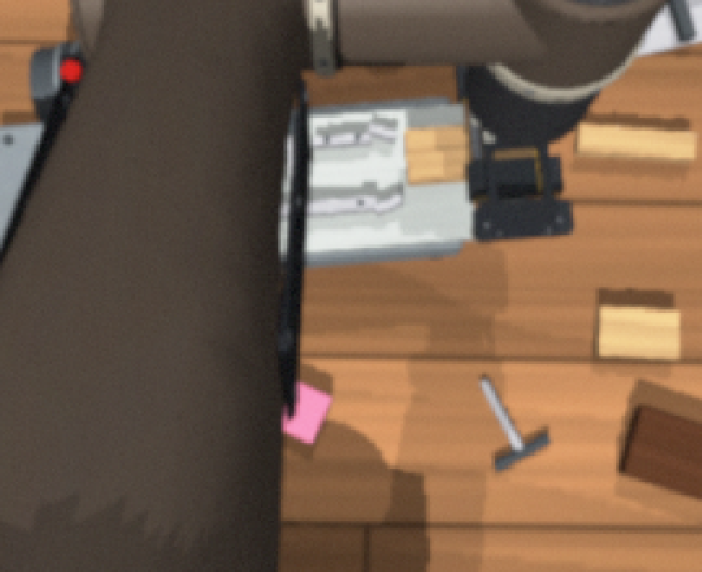

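The held blank sits in front of the channel mouth, at about (265,360) in the scene crop and (435,155) in the top crop. It looks centred once parallax is allowed for. I check it numerically in each camera.

```bash
python3 - <<'E'
from h import *
a=np.radians(5.65); Rm=np.array([[np.cos(a),-np.sin(a)],[np.sin(a),np.cos(a)]])
for n in('top1','scene1'):
    c=np.load(n+'.npz')['c']; s=(c[...,:2]-[.551,.0135])@Rm*1000; Z=c[...,2]*1000
    def sel(x0,x1,y0,y1,z0,z1): 
        m=(s[...,0]>x0)&(s[...,0]<x1)&(s[...,1]>y0)&(s[...,1]<y1)&(Z>z0)&(Z<z1); return s[m],Z[m]
    for nm,b in dict(fence=(-50,-10,-70,-20,103,113),guide=(10,50,-70,-22,103,113),blank=(-45,45,-150,-100,134,150)).items():
        q,z=sel(*b)
        if len(q)<5: print(n,nm,len(q)); continue
        print(n,nm,len(q),'x pct',np.percentile(q[:,0],[2,10,50,90,98]).round(1),'ymax',np.percentile(q[:,1],98).round(1),'z',np.median(z).round(1), 'slope',np.polyfit(q[:,1],q[:,0],1)[0].round(3))
    q,z=sel(-45,45,-160,-96,80,160); print(np.histogram(z,np.arange(80,161,8)))
print(((np.array([.5698,-.1753])-[.551,.0135])@Rm*1000).round(1))
E
```

```text
top1 fence 109 x pct [-40.1 -39.4 -34.4 -29.3 -28. ] ymax -20.8 z 106.9 slope 0.02
top1 guide 68 x pct [23.4 24.4 27.1 30.8 31.5] ymax -22.1 z 107.2 slope -0.008
top1 blank 426 x pct [-24.7 -21.1  -2.   18.   21.9] ymax -103.1 z 141.1 slope 0.002
(array([152, 268,   1,   1,   1,  21,  20, 480,  10,   0]), array([ 80,  88,  96, 104, 112, 120, 128, 136, 144, 152, 160]))
scene1 fence 133 x pct [-36.7 -35.6 -30.3 -25.7 -24.9] ymax -21.9 z 107.4 slope -0.005
scene1 guide 96 x pct [27.2 28.1 31.8 34.5 35. ] ymax -23.3 z 107.2 slope -0.008
scene1 blank 192 x pct [-10.9  -6.1   9.2  24.1  25.6] ymax -105.7 z 141.6 slope -0.167
(array([  2,  33,   4,   6,   2,  10,  15, 180,   7,   0]), array([ 80,  88,  96, 104, 112, 120, 128, 136, 144, 152, 160]))
[ 1.000e-01 -1.897e+02]
```

Call:
{"fn": "move_arm", "kwargs": {
  "moves": [3, 0, 0.08, 1, 0, 0, 0, 3, 0, 0, 1, 0, 0, 0, 3, 0, 0, 0.7, 0, 0, 0, 3, 0, 0, 0, 0, 0, 0]
}}

```text
clock: 5.55
tool_pos: [0.5682, -0.1764, 0.1039]
orientation: [179.9, 0.0, -84.4]
force: [0.2, 0.7, -0.5]
opening: 0.0477
gripper_force: 30.0
```

Call:
{"fn": "move_arm", "kwargs": {
  "moves": [3, -0.5, 0, 0, 0, 0, 0, 3, -0.8, 0, 0, 0, 0, 0, 3, -0.8, 0, 0, 0, 0, 0, 3, 0, 0, 0, 0, 0, 0]
}}

```text
clock: 5.95
tool_pos: [0.5672, -0.1538, 0.106]
orientation: [-180.0, 0.0, -84.3]
force: [-0.5, 0.4, -0.7]
opening: 0.048
gripper_force: 30.0
```

Call:
{"fn": "move_arm", "kwargs": {
  "moves": [3, -0.8, 0, 0, 0, 0, 0, 3, -0.8, 0, 0, 0, 0, 0, 3, -0.8, 0, 0, 0, 0, 0, 3, 0, 0, 0, 0, 0, 0]
}}

```text
clock: 6.35
tool_pos: [0.5647, -0.1301, 0.1057]
orientation: [-180.0, 0.0, -84.3]
force: [-0.6, -0.5, -1.0]
opening: 0.0478
gripper_force: 30.0
```

Call:
{"fn": "move_arm", "kwargs": {
  "moves": [3, -0.8, 0, 0, 0, 0, 0, 3, -0.8, 0, 0, 0, 0, 0, 3, -0.8, 0, 0, 0, 0, 0, 3, -0.6, 0, 0, 0, 0, 0, 3, 0, 0, 0, 0, 0, 0]
}}

```text
clock: 6.85
tool_pos: [0.5618, -0.1004, 0.1056]
orientation: [-180.0, 0.0, -84.3]
force: [-0.1, -0.1, -0.9]
opening: 0.0476
gripper_force: 30.0
```

Call:
{"fn": "move_arm", "kwargs": {
  "moves": [3, 0, 0, 0.1, 0, 0, 0, 3, 0, 0, 0.1, 0, 0, 0, 3, 0, 0, 0, 0, 0, 0]
}}

```text
clock: 7.15
tool_pos: [0.5616, -0.1015, 0.1033]
orientation: [180.0, -0.0, -84.3]
force: [-0.1, -0.4, -1.7]
opening: 0.0478
gripper_force: 30.0
```

Call:
{"fn": "move_arm", "kwargs": {
  "moves": [7, 0, 0, 0, 0, 0, 0, 7, 0, 0, 0, 0, 0, 0, 7, 0, 0, 0, 0, 0, 0, 7, 0, 0, -0.5, 0, 0, 0, 7, 0, 0, -3, 0, 0, 0, 7, 0.5, 0, -3, 0, 0, 0, 7, 4, 0, 0, 0, 0, 0, 0, 2.5, 0, 0, 0, 0, 0]
}}

```text
clock: 7.95
tool_pos: [0.5697, -0.1719, 0.1706]
orientation: [-179.8, -0.0, -84.3]
force: [0.2, 0.3, -0.8]
opening: 0.0663
gripper_force: 0.0
```

```bash
python3 - <<'E'
from h import *
a=np.radians(5.65); Rm=np.array([[np.cos(a),-np.sin(a)],[np.sin(a),np.cos(a)]])
o=ctrl.get_obs(); t=o['tool_pos']; print(((t[:2]-[.551,.0135])@Rm*1000).round(1),t[2],o['orientation'],o['opening'])
for n in('top','scene'):
    p,d,m=shot(n); c=cloud(d,m); s=(c[...,:2]-[.551,.0135])@Rm*1000; Z=c[...,2]*1000
    cv2.imwrite('pics/%s2.png'%n,cv2.resize(p[110:330,130:400] if n=='top' else p[100:330,180:460],None,fx=2.6,fy=2.6,interpolation=3)[:,:,::-1])
    k=(abs(s[...,0])<22)&(s[...,1]>-165)&(s[...,1]<-15)&(Z>109)&(Z<118)
    q=s[k]; print(n,len(q),np.percentile(q,[2,98],axis=0).round(1) if len(q) else'',np.median(Z[k]))
E
```

```text
[   0.4 -186.4] 0.17060550532408264 [-1.79813960e+02 -2.96554962e-02 -8.42609049e+01] 0.06627130190703569
top 840 [[ -21.1 -147.2]
 [  20.1  -32.3]] 111.76271518290842
scene 609 [[-21.3 -98.8]
 [ 20.8 -32.7]] 112.28277813302967
```

View pics/scene2.png

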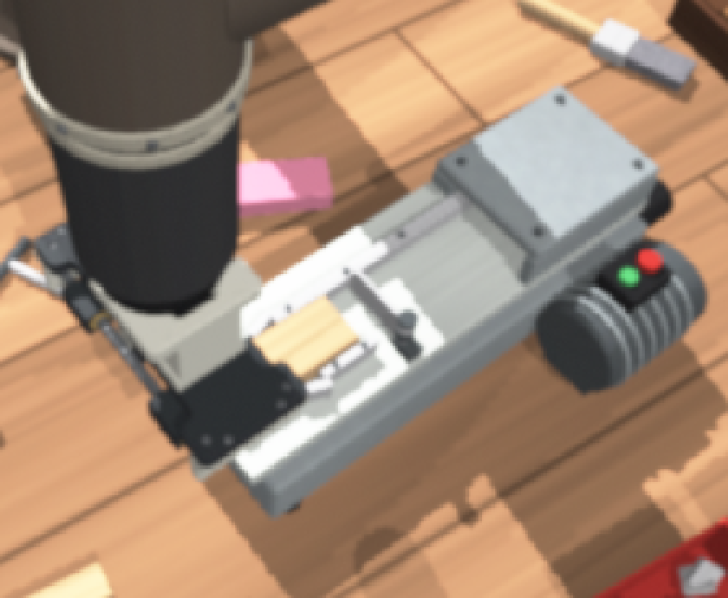

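The scene view shows the blank flat in the channel between fence and guide, at about (310,340) in the crop, with the gate at (380,300) shut. I close the fingers, lower behind it and push.

Call:
{"fn": "move_arm", "kwargs": {
  "moves": [0, 0, 0, 1, 0, 0, 0, 0, 0, 0, 2, 0, 0, 0, 0, 0, 0, 2, 0, 0, 0, 0, 0, 0, 1.2, 0, 0, 0, 0, 0, 0, 0.4, 0, 0, 0, 0, 0, 0, 0, 0, 0, 0]
}}

```text
clock: 8.65
tool_pos: [0.5686, -0.1705, 0.1021]
orientation: [179.9, -0.0, -84.3]
force: [0.5, 0.1, 0.5]
opening: 0.0115
gripper_force: 0.0
```

Call:
{"fn": "move_arm", "kwargs": {
  "moves": [0, -1, 0, 0, 0, 0, 0, 0, -1, 0, 0, 0, 0, 0, 0, -0.5, 0, 0, 0, 0, 0, 0, -0.5, 0, 0, 0, 0, 0, 0, -0.5, 0, 0, 0, 0, 0, 0, -0.5, 0, 0, 0, 0, 0, 0, 0, 0, 0, 0, 0, 0]
}}

```text
clock: 9.35
tool_pos: [0.5647, -0.1305, 0.1026]
orientation: [-180.0, 0.0, -84.3]
force: [-0.0, -0.4, -0.6]
opening: 0.0008
gripper_force: 0.0
```

Call:
{"fn": "move_arm", "kwargs": {
  "moves": [0, -0.5, 0, 0, 0, 0, 0, 0, -0.5, 0, 0, 0, 0, 0, 0, -0.5, 0, 0, 0, 0, 0, 0, -0.5, 0, 0, 0, 0, 0, 0, -0.5, 0, 0, 0, 0, 0, 0, -0.5, 0, 0, 0, 0, 0, 0, -0.5, 0, 0, 0, 0, 0, 0, -0.5, 0, 0, 0, 0, 0]
}}

```text
clock: 10.15
tool_pos: [0.5607, -0.0913, 0.1025]
orientation: [180.0, -0.0, -84.3]
force: [1.2, -4.8, -0.7]
opening: 0.0003
gripper_force: 2.3
```

Call:
{"fn": "move_arm", "kwargs": {
  "moves": [0, -0.5, 0, 0, 0, 0, 0, 0, -0.5, 0, 0, 0, 0, 0, 0, -0.5, 0, 0, 0, 0, 0, 0, -0.5, 0, 0, 0, 0, 0, 0, -0.5, 0, 0, 0, 0, 0, 0, -0.5, 0, 0, 0, 0, 0, 0, -0.5, 0, 0, 0, 0, 0, 0, -0.5, 0, 0, 0, 0, 0]
}}

```text
clock: 10.95
tool_pos: [0.5567, -0.0509, 0.1025]
orientation: [180.0, 0.0, -84.3]
force: [0.1, -2.1, -0.8]
opening: 0.001
gripper_force: 1.0
```

Call:
{"fn": "move_arm", "kwargs": {
  "moves": [0, -0.5, 0, 0, 0, 0, 0, 0, -0.5, 0, 0, 0, 0, 0, 0, -0.5, 0, 0, 0, 0, 0, 0, -0.5, 0, 0, 0, 0, 0, 0, -0.5, 0, 0, 0, 0, 0, 0, -0.5, 0, 0, 0, 0, 0, 0, -0.5, 0, 0, 0, 0, 0, 0, -0.5, 0, 0, 0, 0, 0]
}}

```text
clock: 11.75
tool_pos: [0.5528, -0.0113, 0.1025]
orientation: [180.0, -0.0, -84.3]
force: [-1.0, -2.2, 0.2]
opening: 0.0003
gripper_force: 0.8
```

Call:
{"fn": "move_arm", "kwargs": {
  "moves": [0, -0.5, 0, 0, 0, 0, 0, 0, -0.5, 0, 0, 0, 0, 0, 0, -0.5, 0, 0, 0, 0, 0, 0, -0.5, 0, 0, 0, 0, 0, 0, -0.5, 0, 0, 0, 0, 0, 0, -0.5, 0, 0, 0, 0, 0, 0, -0.5, 0, 0, 0, 0, 0, 0, -0.5, 0, 0, 0, 0, 0]
}}

```text
clock: 12.55
tool_pos: [0.5489, 0.0285, 0.1025]
orientation: [180.0, -0.0, -84.3]
force: [-0.5, -1.6, 0.1]
opening: 0.0003
gripper_force: 0.8
```

Call:
{"fn": "move_arm", "kwargs": {
  "moves": [0, -0.4, 0, 0, 0, 0, 0, 0, -0.4, 0, 0, 0, 0, 0, 0, -0.4, 0, 0, 0, 0, 0, 0, -0.4, 0, 0, 0, 0, 0, 0, -0.4, 0, 0, 0, 0, 0, 0, -0.4, 0, 0, 0, 0, 0, 0, -0.4, 0, 0, 0, 0, 0]
}}

```text
clock: 13.25
tool_pos: [0.5461, 0.0563, 0.1026]
orientation: [180.0, 0.0, -84.3]
force: [-1.2, -1.8, -0.1]
opening: 0.0002
gripper_force: 0.8
```

Call:
{"fn": "move_arm", "kwargs": {
  "moves": [0, -0.2, 0, 0, 0, 0, 0, 0, -0.2, 0, 0, 0, 0, 0, 0, -0.2, 0, 0, 0, 0, 0, 0, -0.2, 0, 0, 0, 0, 0, 0, -0.2, 0, 0, 0, 0, 0]
}}

```text
clock: 13.75
tool_pos: [0.5452, 0.066, 0.1026]
orientation: [-180.0, -0.0, -84.3]
force: [-1.9, -1.4, 0.0]
opening: 0.0005
gripper_force: 1.0
```

Call:
{"fn": "move_arm", "kwargs": {
  "moves": [0, -0.15, 0, 0, 0, 0, 0, 0, -0.15, 0, 0, 0, 0, 0, 0, -0.15, 0, 0, 0, 0, 0]
}}

```text
clock: 14.05
tool_pos: [0.5447, 0.0705, 0.1026]
orientation: [-180.0, -0.0, -84.3]
force: [-0.7, -1.6, 0.8]
opening: 0.0002
gripper_force: 1.1
```

Call:
{"fn": "move_arm", "kwargs": {
  "moves": [0, -0.15, 0, 0, 0, 0, 0, 0, -0.15, 0, 0, 0, 0, 0]
}}

```text
clock: 14.25
tool_pos: [0.5444, 0.0735, 0.1026]
orientation: [180.0, -0.0, -84.3]
force: [-1.4, -0.9, 0.3]
opening: 0.0002
gripper_force: 1.1
```

Call:
{"fn": "move_arm", "kwargs": {
  "moves": [0, -0.15, 0, 0, 0, 0, 0, 0, -0.15, 0, 0, 0, 0, 0]
}}

```text
clock: 14.45
tool_pos: [0.5441, 0.0765, 0.1026]
orientation: [180.0, -0.0, -84.3]
force: [-0.9, -1.6, 1.3]
opening: 0.0008
gripper_force: 1.2
```

Call:
{"fn": "move_arm", "kwargs": {
  "moves": [0, -0.1, 0, 0, 0, 0, 0, 0, -0.1, 0, 0, 0, 0, 0, 0, -0.1, 0, 0, 0, 0, 0]
}}

```text
clock: 14.75
tool_pos: [0.5438, 0.0794, 0.1026]
orientation: [-180.0, -0.0, -84.3]
force: [-1.0, -2.1, 0.3]
opening: 0.0006
gripper_force: 1.2
```

Call:
{"fn": "move_arm", "kwargs": {
  "moves": [0, -0.1, 0, 0, 0, 0, 0, 0, -0.1, 0, 0, 0, 0, 0, 0, -0.1, 0, 0, 0, 0, 0]
}}

```text
clock: 15.05
tool_pos: [0.5439, 0.0827, 0.1026]
orientation: [-180.0, 0.0, -84.3]
force: [0.4, -1.2, -1.5]
opening: 0.0004
gripper_force: 0.3
```

Call:
{"fn": "move_arm", "kwargs": {
  "moves": [0, -0.1, 0, 0, 0, 0, 0, 0, -0.1, 0, 0, 0, 0, 0, 0, -0.1, 0, 0, 0, 0, 0]
}}

```text
clock: 15.35
tool_pos: [0.5434, 0.0855, 0.1026]
orientation: [-180.0, 0.0, -84.3]
force: [-0.6, -0.7, -0.3]
opening: 0.0003
gripper_force: 0.4
```

Call:
{"fn": "move_arm", "kwargs": {
  "moves": [0, -0.1, 0, 0, 0, 0, 0, 0, -0.1, 0, 0, 0, 0, 0, 0, -0.1, 0, 0, 0, 0, 0]
}}

```text
clock: 15.65
tool_pos: [0.543, 0.0884, 0.1026]
orientation: [-180.0, -0.0, -84.3]
force: [0.1, -1.4, -0.0]
opening: 0.0004
gripper_force: 0.6
```

Call:
{"fn": "move_arm", "kwargs": {
  "moves": [0, -0.1, 0, 0, 0, 0, 0, 0, -0.1, 0, 0, 0, 0, 0, 0, -0.1, 0, 0, 0, 0, 0]
}}

```text
clock: 15.95
tool_pos: [0.5427, 0.0913, 0.1026]
orientation: [-180.0, -0.0, -84.3]
force: [0.2, -1.6, 0.9]
opening: 0.0002
gripper_force: 0.7
```

Call:
{"fn": "move_arm", "kwargs": {
  "moves": [0, -0.1, 0, 0, 0, 0, 0, 0, -0.1, 0, 0, 0, 0, 0, 0, -0.1, 0, 0, 0, 0, 0]
}}

```text
clock: 16.25
tool_pos: [0.5424, 0.094, 0.1026]
orientation: [180.0, -0.0, -84.3]
force: [1.4, -4.9, 1.7]
opening: 0.0007
gripper_force: 2.7
```

Contact begins here; I press a little more to confirm it.

Call:
{"fn": "move_arm", "kwargs": {
  "moves": [0, -0.1, 0, 0, 0, 0, 0, 0, 0, 0, 0, 0, 0, 0]
}}

```text
clock: 16.45
tool_pos: [0.5423, 0.0947, 0.1026]
orientation: [180.0, -0.1, -84.3]
force: [1.0, -5.6, 2.2]
opening: 0.0002
gripper_force: 2.8
```

Call:
{"fn": "move_arm", "kwargs": {
  "moves": [0, -0.1, 0, 0, 0, 0, 0, 0, 0, 0, 0, 0, 0, 0]
}}

```text
clock: 16.65
tool_pos: [0.5422, 0.0952, 0.1027]
orientation: [180.0, -0.1, -84.3]
force: [2.1, -7.1, 1.7]
opening: -0.0001
gripper_force: 4.0
```

Call:
{"fn": "move_arm", "kwargs": {
  "moves": [0, -0.1, 0, 0, 0, 0, 0, 0, -0.1, 0, 0, 0, 0, 0, 0, 0, 0, 0, 0, 0, 0]
}}

```text
clock: 16.95
tool_pos: [0.5421, 0.0963, 0.1027]
orientation: [180.0, -0.2, -84.3]
force: [4.5, -13.0, 0.3]
opening: 0.0
gripper_force: 6.4
```

Call:
{"fn": "move_arm", "kwargs": {
  "moves": [0, 0.1, 0, 0, 0, 0, 0, 0, 0.1, 0, 0, 0, 0, 0, 0, 0.1, 0, 0, 0, 0, 0, 0, 0, 0, 0, 0, 0, 0]
}}

```text
clock: 17.35
tool_pos: [0.5423, 0.0946, 0.1026]
orientation: [180.0, -0.0, -84.3]
force: [1.9, -5.2, 1.9]
opening: 0.0003
gripper_force: 3.1
```

Call:
{"fn": "move_arm", "kwargs": {
  "moves": [0, 0.05, 0, 0, 0, 0, 0, 0, 0.05, 0, 0, 0, 0, 0, 0, 0.05, 0, 0, 0, 0, 0, 0, 0.05, 0, 0, 0, 0, 0]
}}

```text
clock: 17.75
tool_pos: [0.5425, 0.0936, 0.1025]
orientation: [-180.0, 0.0, -84.3]
force: [0.2, -0.4, 0.2]
opening: 0.0003
gripper_force: 0.2
```

Call:
{"fn": "move_arm", "kwargs": {
  "moves": [0, 0.1, 0, 0, 0, 0, 0, 0, 0.2, 0, 0, 0, 0, 0, 0, 0, 0, -1, 0, 0, 0, 0, 0, 0, -2, 0, 0, 0, 0, 0, 0, -3, 0, 0, 0, 0, 0, 0, -4, 0, 0, 0, 0, 0, 0, -4, 0, 0, 0]
}}

```text
clock: 18.45
tool_pos: [0.5424, 0.0901, 0.2446]
orientation: [180.0, -0.0, -84.3]
force: [1.9, 0.4, -0.1]
opening: 0.0005
gripper_force: 0.0
```

Call:
{"fn": "move_arm", "kwargs": {
  "moves": [0, 4.5, 0, -2, 0, 0, 0, 0, 4.5, 0, 0, 0, 0, 0, 0, 4.5, 0, 0, 0, 0, 0, 0, 4.5, 0, 0, 0, 0, 0, 0, 4.5, 0, 0, 0, 0, 0, 0, 4.5, 0, 0, 0, 0, 0, 0, 3, 0, 0, 0, 0, 0, 0, 0, 0, 0, 0, 0, 0]
}}

```text
clock: 19.25
tool_pos: [0.5722, -0.2116, 0.2628]
orientation: [180.0, -0.0, -84.5]
force: [0.2, 0.0, -0.0]
opening: 0.0003
gripper_force: 0.0
```

```bash
python3 - <<'E'
from h import *
a=np.radians(5.65); Rm=np.array([[np.cos(a),-np.sin(a)],[np.sin(a),np.cos(a)]])
print(ctrl.get_obs()['clock'],ctrl.get_obs()['force'])
for n in('top','scene'):
    p,d,m=shot(n); c=cloud(d,m); s=(c[...,:2]-[.551,.0135])@Rm*1000; Z=c[...,2]*1000
    if n=='scene': cv2.imwrite('pics/scene3.png',cv2.resize(p[100:330,180:460],None,fx=2.6,fy=2.6,interpolation=3)[:,:,::-1])
    for z0,z1 in((109,116),(117,127)):
        k=(abs(s[...,0])<21)&(s[...,1]>-15)&(s[...,1]<116)&(Z>z0)&(Z<z1)
        q=s[k]; print(n,z0,len(q),np.percentile(q,[2,98],axis=0).round(1).tolist() if len(q) else'')
E
```

```text
19.25 [ 0.23150748  0.04355868 -0.04461126]
top 109 0 
top 117 0 
scene 109 216 [[-20.4, -2.1], [19.9, 115.0]]
scene 117 56 [[-19.9, -2.5], [20.3, 1.9]]
```

View pics/scene3.png

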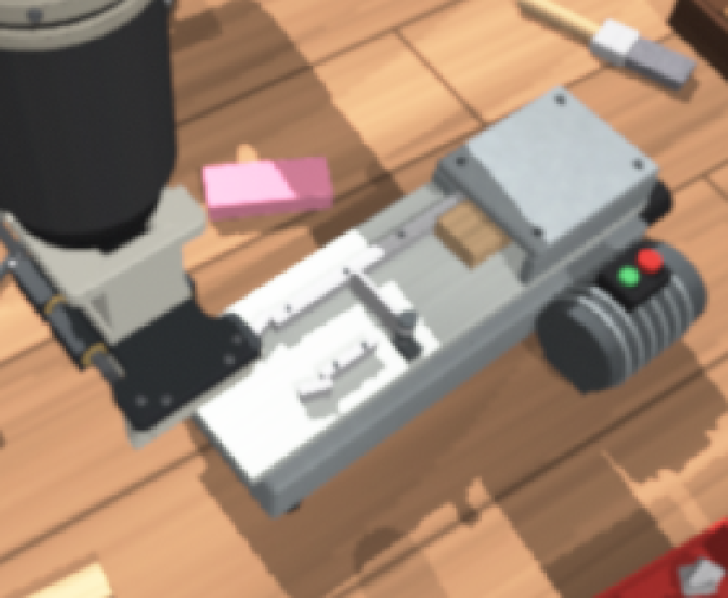

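The scene view shows the gate shut at (380,300) and the blank at (470,235), its front inside the hood and its rear end about 90 mm past the gate. I hand in the job.

```bash
python3 -c "
from plant import ctrl
print(ctrl.close_job())"
```

```text
the job is handed in; nothing more can be done
None
```

The big blank is loaded: its rear end lies about 90 mm past the gate, it was pressed against the length stop at no more than about 14 N, the gate is shut behind it, the two other blanks were not touched, and the job was handed in at about 19 s.

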